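# Tap the anti-slip inserts into a clog sole

## Task

Three rubber-faced anti-slip inserts are not yet fully home in the clog sole lying bottom up on the bench: with the fingertips, press each one lightly straight down until its white base is flush with the sole, first the red one at the heel, then the yellow one in the middle, then the blue one at the toe. Do not press hard, do not pick the sole up or push it about, and leave the things around it alone.

Things in the scene. Friction and masses are not known exactly. Their poses are not given: they have to be found in the camera images.
- sole: loose work-clog sole lying bottom up, any way round: black on a cork layer, 257 mm long, 102 mm wide at the ball, 67 at the waist, 76 at the heel, flat black face 30 mm above the bench, 0.5 to 0.9 kg. Origin: mid-length, at bench height. x axis along it to the wide round toe, -x to the narrower heel, z up. Three grey cross lines mark the heel end of the waist.
- heel_insert (a joint): how far the heel insert's white base is pushed in, m: 0 to 0.001 at the start (base 6 mm proud of the sole), 0.006 when fully home (base flush, at a stop). About 4 N of friction must be overcome all the way; no spring, so it stays where it is left.
- heel_top (a point): centre of the flat red rubber face, 42 mm diameter, of the heel insert, at x = -86 mm on the sole's centre line. It stands 8 mm above the white base (49 mm diameter): 44 mm above the bench at the start, 38 mm when home. The soft face gives 2 mm at 4 N, 4 at 8 N, at most 8 at 16 N, and springs back; so a fingertip must go 8 mm down from the starting face to bring the base home; 10 mm gives 8 N.
- middle_insert (a joint): how far the middle insert's white base is pushed in, m: 0 to 0.001 at the start (base 6 mm proud of the sole), 0.006 when fully home (base flush, at a stop). About 4 N of friction must be overcome all the way; no spring, so it stays where it is left.
- middle_top (a point): centre of the flat yellow rubber face, 42 mm diameter, of the middle insert, at x = 18 mm on the sole's centre line. It stands 8 mm above the white base (49 mm diameter): 44 mm above the bench at the start, 38 mm when home. The soft face gives 2 mm at 4 N, 4 at 8 N, at most 8 at 16 N, and springs back; so a fingertip must go 8 mm down from the starting face to bring the base home; 10 mm gives 8 N.
- toe_insert (a joint): how far the toe insert's white base is pushed in, m: 0 to 0.001 at the start (base 6 mm proud of the sole), 0.006 when fully home (base flush, at a stop). About 4 N of friction must be overcome all the way; no spring, so it stays where it is left.
- toe_top (a point): centre of the flat blue rubber face, 42 mm diameter, of the toe insert, at x = 90 mm on the sole's centre line. It stands 8 mm above the white base (49 mm diameter): 44 mm above the bench at the start, 38 mm when home. The soft face gives 2 mm at 4 N, 4 at 8 N, at most 8 at 16 N, and springs back; so a fingertip must go 8 mm down from the starting face to bring the base home; 10 mm gives 8 N.
- tin: loose flat blue polish tin, 70 mm diameter, 24 mm tall, standing beside the sole; not to be disturbed. Origin: centre of its underside.
- spool: loose orange spool, 38 mm diameter, 50 mm tall, standing beside the sole; not to be disturbed. Origin: centre of its underside.
- jar: loose glue jar with yellow cap, 68 mm diameter, 85 mm tall, off to one side of the sole; not to be disturbed. Origin: centre of its underside.
- cup: loose steel cup, 76 mm diameter, 75 mm tall, off to one side of the sole; not to be disturbed. Origin: centre of its underside.

How it is judged:
By the outcome, as a careful person would: the job done as asked, in the order asked, and still so for the second after the job is handed in, with the robot touching nothing.
It also fails if it takes over 48 s, if anything falls off the work surface, if the arm or the gripper's body presses on something with over 40 N, if the wrist force passes 120 N, or if a joint passes its speed limit or range.

## Robot

A 6-joint arm with a two-finger parallel gripper is mounted at the origin on the work surface. World frame = base frame: x ahead of the robot, y to its left, z up, the work surface at z = 0. Lengths are in mm, angles in degrees, forces in N, time in s.
With the tool pointing down it reaches from about 300 to 875 mm from the base axis. Payload 6.4 kg.
Tool frame: the origin (TCP) lies midway between the tips of the shut fingers; the grasp point (between the pads) lies 19 mm behind it (arm.tcp_to_grasp is the distance from the TCP to the grasp point, in mm); z points along the fingers, y is the line along which they close (so a half turn about z gives the same grasp; the last joint's range is limited). The gripper opens to 88 mm and grips with 3 to 60 N. Pads are 18 mm wide; open, the fingers measure 123 mm over their backs; the gripper's body (75 mm by 187 mm) begins 45 mm behind the grasp point.
Start: joints at [-11.82, 10.359, 92.074, -0, 77.567, -11.82], TCP at [575.014, 0.015, 238.714] pointing down, gripper open.
Joint ranges: [-171.53, 171.53], [-51.25, 118.39], [17.06, 147.69], [-65.23, 245.23], [0, 150.52], [-178.68, 178.68]. Speed limits (degrees/s): [147.25, 147.25, 172.46, 180, 180, 180].

## Interface

Orientations are given as a 3x3 rotation matrix whose columns are the frame's x, y, z axes.
In Python, from rig import arm, vision, ticket gives the robot as it stands. The module is installed in compiled form; this text tells all that it offers.
- The arm moves only by the tool jog_arm, never from a script. Its argument "series" is a list of rows, each a list of 7 numbers: the shift along the tool's x, y, z normalised to -1 to 1, where 1 is 50 cm, then the turn, a rotation vector about the tool's x, y, z normalised to -1 to 1, where 1 is 180 degrees, then the opening, from -1 (shut) to 1 (fully open). A call has 1 to 10 rows; each row shifts and turns the commanded pose from where the row before left it, along the tool's axes as they then stand; what a row does not reach is not made up. A row lasts 1/8 s, in which the tool goes at most 62.5 mm and 10.7 degrees, less where a joint would pass 70% of its speed; a pose out of reach is approached as far as the arm can. A call with a number of a shift or a turn outside -1 to 1 is refused whole. A call with a gripper value outside its range is refused whole. The fingers move at their own pace and stop on an object; the grip force is fixed at half the most. Time passes only in rows, so rows that do not move let the fingers close. It gives the time, the measured TCP pose, the force, the opening and the grip force at its end, in the units of the state.
- arm.read_state(): the state, without advancing time (a new reading comes with each control period).
- vision.snapshot(name): name is "scene" or "side" or "wrist"; returns the picture (480x640x3 uint8, blue, green, red); there is no depth.
- vision.camera_info(name): a dict with "camera_matrix" (3x3 intrinsics, pixels), "R" (3x3) and "t" (3): a world point X has camera coordinates R X + t. Camera axes: x right, y down, z forward; pixel columns grow to the right and rows downward; lengths in mm; the calibration is good to about 2 mm. A picture is of the moment at which its call begins: read the wrist's pose just before it. camera_info takes no time and is no camera call; for the wrist camera it gives the pose at the moment of the call.
- ticket.hand_in(): hands the job in; it is judged then, once.
The state is a dict: "t": time; "joint_positions": joint angles; "qd": joint speeds; "joint_torque": joint torques, N m; "eef_pos": TCP position; "ee_rot": TCP orientation; "force": force on the tool from outside, world axes, zero at the start; "moment": the same for the moment, N m; "width": finger opening in mm; "grip_force": force on a finger pad.
Only numpy, scipy, OpenCV 4.12 (cv2) and the standard library are available. Lean on these libraries where they do the work, as an engineer would, in place of code of your own. Each camera call takes 0.05 s, during which the arm holds its last target. There are 200 camera calls.

## Working session

There is one attempt and no reset: what is moved stays moved. The work goes in short steps, Python scripts to look and compute and a tool call to move; the robot and the scene stay as the last step left them, time stands still between calls to the robot, and variables do not carry over. Pictures are saved under pics/ and viewed, at most 10 in all, crops included, and the job is handed in when it is done.

Besides the shell and the picture viewer there is one more tool, called after "Emit:" in YAML: its name, and indented under it one key for each argument. jog_arm: Moves the arm, as the interface text tells. Its arguments: {"type":"object","properties":{"series":{"type":"array"}},"required":["series"]}

```bash
mkdir -p pics; python3 - <<'E'
from rig import arm,vision
import cv2
s=arm.read_state();print(s['t'],s['eef_pos'],s['ee_rot'],s['force'],s['width'])
for n in("scene","wrist"):
    im=vision.snapshot(n);cv2.imwrite(f"pics/{n}0.png",im)
    c=vision.camera_info(n);print(n,c)
E
```

```text
0.0 [5.74479591e+02 1.29370879e-01 2.37840285e+02] [[-3.06326836e-05  9.99998635e-01 -1.65197574e-03]
 [ 9.99999944e-01  3.11822581e-05  3.32652344e-04]
 [ 3.32703403e-04 -1.65196546e-03 -9.99998580e-01]] [ 0.14422343 -0.18301555 -0.04225022] 87.9162639205261
scene {'camera_matrix': array([[500.45856912,   0.        , 321.9189524 ],
       [  0.        , 500.45856912, 241.91973003],
       [  0.        ,   0.        ,   1.        ]]), 'R': array([[ 0.39025539,  0.92057886, -0.01533927],
       [ 0.604099  , -0.26859367, -0.75028118],
       [-0.69481302,  0.28353483, -0.66094089]]), 't': array([-211.56465058, -291.24175718, 1370.08052143])}
wrist {'camera_matrix': array([[428.88185189,   0.        , 322.11946561],
       [  0.        , 428.88185189, 246.24487457],
       [  0.        ,   0.        ,   1.        ]]), 'R': array([[ 9.99999462e-01, -9.34539741e-04, -4.49103827e-04],
       [-7.76010272e-04, -9.61844810e-01,  2.73594517e-01],
       [-6.87653134e-04, -2.73594021e-01, -9.61845018e-01]]), 't': array([-574.08913772,  -36.07824907,  389.62469904])}
```

View pics/scene0.png

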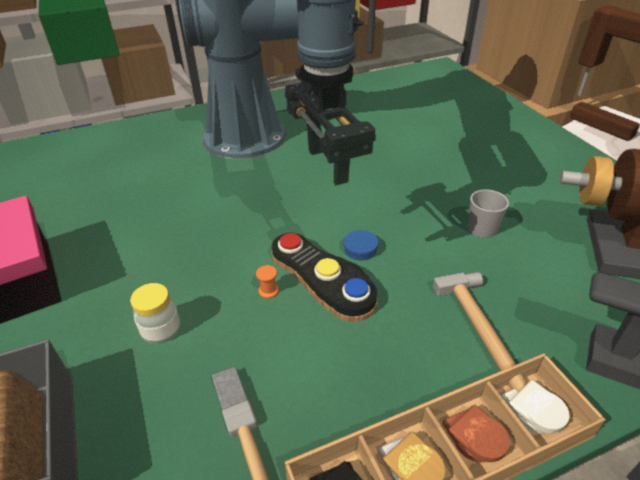

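View pics/wrist0.png

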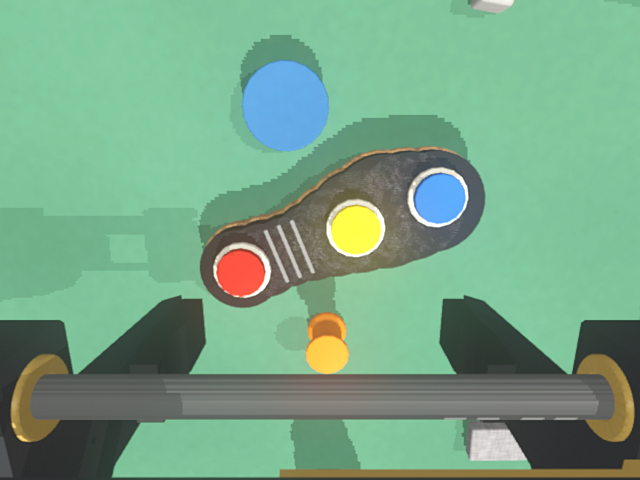

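The wrist picture shows the sole lying diagonally: red insert at about (242,272), yellow (356,229), blue (438,197), with the tin at (286,105) and the spool at (327,345). The scene view agrees with this.

```bash
cat > h.py <<'E'
from rig import arm,vision
import cv2,numpy as np
HUE={'red':[(0,8),(172,180)],'yellow':[(22,35)],'blue':[(100,125)]}
def cast(c,uv,z):
    d=c['R'].T@np.linalg.solve(c['camera_matrix'],[*uv,1.]); o=-c['R'].T@c['t']
    return o+d*(z-o[2])/d[2]
def discs(n,z=44,near=None,rad=200):
    c=vision.camera_info(n); im=vision.snapshot(n)
    hsv=cv2.cvtColor(im,cv2.COLOR_BGR2HSV); out=[]
    for k,rs in HUE.items():
        m=sum(cv2.inRange(hsv,(a,130,90),(b,255,255)) for a,b in rs)
        for q in cv2.findContours(m,cv2.RETR_EXTERNAL,cv2.CHAIN_APPROX_NONE)[0]:
            if cv2.contourArea(q)<60: continue
            mo=cv2.moments(q); uv=(mo['m10']/mo['m00'],mo['m01']/mo['m00'])
            p=cast(c,uv,z)
            w=np.array([cast(c,x[0],z)[:2] for x in q]); dia=2*np.sqrt(cv2.contourArea(w.astype(np.float32))/np.pi)
            if abs(p[0]-575)<rad and abs(p[1])<rad: out.append((k,np.round(uv,1),np.round(p,1),round(float(dia),1)))
    return im,out
E
python3 - <<'E'
from h import *
for n in("wrist","scene","side"):
    im,o=discs(n); cv2.imwrite(f"pics/{n}1.png",im)
    print(n,*o,sep="\n")
E
```

```text
wrist
('red', array([240.2, 272. ]), array([505.3, -47.9,  44. ]), 40.3)
('yellow', array([327. , 354.6]), array([ 578.4, -125.6,   44. ]), 34.6)
('yellow', array([355.3, 229. ]), array([601.2, -10.9,  44. ]), 39.7)
('blue', array([439.1, 197.7]), array([667.7,  14.8,  44. ]), 39.5)
('blue', array([284.8, 105. ]), array([546. ,  85.4,  44. ]), 64.3)
scene
('red', array([289.8, 240.5]), array([508.6, -52.8,  44. ]), 42.5)
('yellow', array([327.3, 266.4]), array([604.3, -15. ,  44. ]), 43.0)
('blue', array([356. , 286.9]), array([671.9,  10.6,  44. ]), 40.9)
('blue', array([359.9, 244. ]), array([573.3,  66.9,  44. ]), 71.1)
side
('red', array([353.3, 228.3]), array([503.5, -40.5,  44. ]), 43.6)
('yellow', array([299.3, 234.5]), array([600. ,  -4.1,  44. ]), 43.0)
('blue', array([322.1, 277.9]), array([537.6, 122.5,  44. ]), 69.8)
('blue', array([260.8, 239.2]), array([666.8,  22. ,  44. ]), 43.0)
```

```bash
python3 - <<'E'
from h import *
U={'red':[(240.2,272),(289.8,240.5),(353.3,228.3)],'yellow':[(355.3,229),(327.3,266.4),(299.3,234.5)],'blue':[(439.1,197.7),(356,286.9),(260.8,239.2)]}
C=[vision.camera_info(n) for n in("wrist","scene","side")]
for k,u in U.items():
    A=np.zeros((3,3));b=np.zeros(3);L=[]
    for c,uv in zip(C,u):
        o=-c['R'].T@c['t'];d=cast(c,uv,0)-o;d/=np.linalg.norm(d);P=np.eye(3)-np.outer(d,d);A+=P;b+=P@o;L.append((P,o))
    X=np.linalg.solve(A,b);print(k,X.round(1),[round(float(np.linalg.norm(P@(X-o))),1) for P,o in L])
for c in C: print((-c['R'].T@c['t']).round())
E
```

```text
red [504.  -50.5  38.4] [0.7, 1.2, 0.5]
yellow [601.4 -12.5  39.4] [0.7, 1.3, 0.7]
blue [668.9  13.4  39. ] [0.7, 1.2, 0.7]
[574.  71. 385.]
[1210. -272.  684.]
[422. 851. 591.]
```

View pics/side1.png

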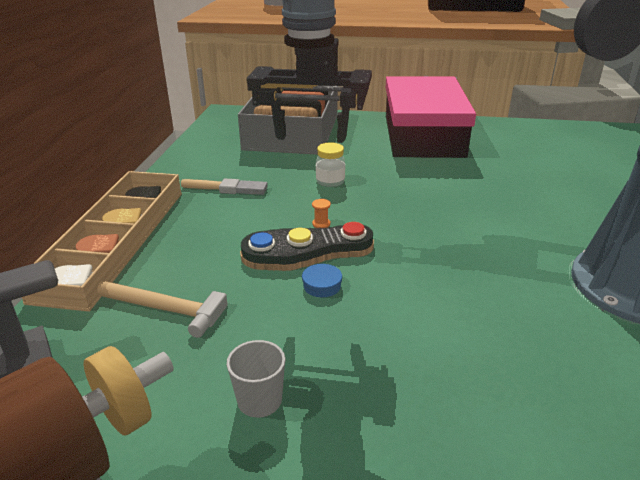

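The side view also shows all inserts clear, with the tin in front at (322,280) and the spool behind at (321,213). I'm moving above red with the fingers shut.

Emit:
jog_arm:
  series:
    - [0,0,0,0,0,0,-1]
    - [-0.025,-0.035,0.05,0,0,0,-1]
    - [-0.025,-0.035,0.05,0,0,0,-1]
    - [-0.025,-0.035,0.05,0,0,0,-1]
    - [-0.025,-0.035,0.05,0,0,0,-1]
    - [0,0,0,0,0,0,-1]
    - [0,0,0,0,0,0,-1]
    - [0,0,0,0,0,0,-1]

```text
t: 1.25
eef_pos: [506.5, -49.9, 140.1]
ee_rot: [[-0.001, 1.0, 0.003], [1.0, 0.001, -0.001], [-0.001, 0.003, -1.0]]
force: [-0.4, 0.4, 0.5]
width: 9.8
grip_force: 0.0
```

```bash
python3 - <<'E'
from h import *
for i in range(3):
    s=arm.read_state();im,o=discs("wrist")
    print(s['eef_pos'].round(2),s['force'].round(2),s['width'])
print(*o,sep="\n");print(*discs("wrist",38)[1],sep="\n")
cv2.imwrite("pics/w2.png",im)
E
```

```text
[506.53 -49.92 140.12] [-0.42  0.44  0.48] 9.848290005766541
[506.31 -49.87 139.93] [ 0.41 -0.55 -0.18] 6.455487342048262
[506.05 -49.85 139.7 ] [-0.26 -0.37 -0.63] 2.3280319786231543
('red', array([319.5, 247.2]), array([504.5, -48.1,  44. ]), 40.0)
('yellow', array([368.5, 426. ]), array([ 536.9, -172.2,   44. ]), 10.8)
('yellow', array([274.8, 426.6]), array([ 474.4, -172.5,   44. ]), 8.4)
('yellow', array([369.5, 385.5]), array([ 536.6, -141.3,   44. ]), 7.1)
('yellow', array([276. , 377.2]), array([ 476.3, -135. ,   44. ]), 9.7)
('yellow', array([489. , 184.5]), array([600.2, -11.4,  44. ]), 40.9)
('blue', array([609.2, 138.7]), array([663.6,  13.7,  44. ]), 39.0)
('blue', array([389.8,  30.5]), array([540.8,  67.6,  44. ]), 46.5)
('red', array([319.9, 247.4]), array([504.4, -49.9,  38. ]), 41.0)
('yellow', array([280.4, 427. ]), array([ 477.2, -177.5,   38. ]), 9.3)
('yellow', array([363.7, 424.9]), array([ 534.1, -175.9,   38. ]), 10.1)
('yellow', array([280.5, 380.1]), array([ 478.2, -141. ,   38. ]), 9.1)
('yellow', array([489.8, 184.6]), array([602.6, -12.2,  38. ]), 42.0)
('blue', array([609.7, 138.8]), array([667.3,  13.4,  38. ]), 39.7)
('blue', array([390.3,  30.5]), array([541.6,  68.8,  38. ]), 47.6)
```

View pics/w2.png

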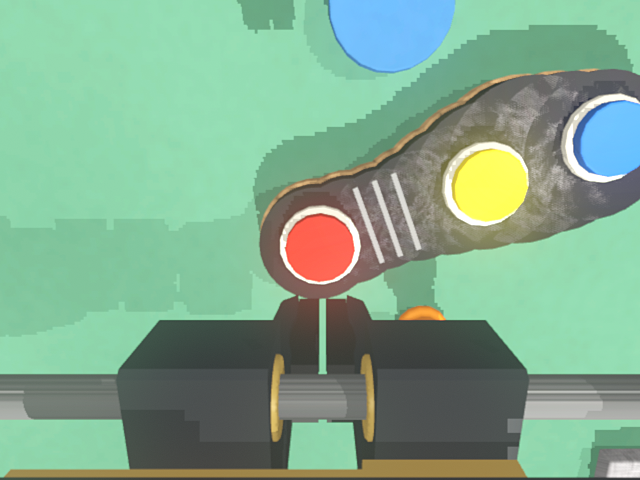

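The picture shows red at (320,247), yellow at (489,184) and blue at (609,139). The fingers are shutting directly over red. I'll go down to just above the face.

Emit:
jog_arm:
  series:
    - [0,-0.003,0.06,0,0,0,-1]
    - [0,0,0.06,0,0,0,-1]
    - [0,0,0.05,0,0,0,-1]
    - [0,0,0.01,0,0,0,-1]
    - [0,0,0,0,0,0,-1]
    - [0,0,0,0,0,0,-1]

```text
t: 2.2
eef_pos: [504.5, -50.3, 49.9]
ee_rot: [[-0.0, 1.0, 0.002], [1.0, 0.0, -0.001], [-0.001, 0.002, -1.0]]
force: [0.2, -0.0, 0.2]
width: 0.6
grip_force: 0.0
```

Emit:
jog_arm:
  series:
    - [0,0,0.004,0,0,0,-1]
    - [0,0,0.004,0,0,0,-1]
    - [0,0,0,0,0,0,-1]
    - [0,0,0,0,0,0,-1]

```text
t: 2.7
eef_pos: [503.5, -50.0, 44.7]
ee_rot: [[0.0, 1.0, -0.0], [1.0, -0.0, 0.0], [0.0, -0.0, -1.0]]
force: [-0.2, -0.2, 0.1]
width: 0.2
grip_force: 0.0
```

Emit:
jog_arm:
  series:
    - [0,0,0.004,0,0,0,-1]
    - [0,0,0,0,0,0,-1]
    - [0,0,0,0,0,0,-1]

```text
t: 3.08
eef_pos: [503.7, -50.0, 42.9]
ee_rot: [[-0.0, 1.0, 0.0], [1.0, 0.0, -0.0], [-0.0, 0.0, -1.0]]
force: [0.6, 0.5, 2.0]
width: 0.8
grip_force: 1.0
```

Emit:
jog_arm:
  series:
    - [0,0,0.004,0,0,0,-1]
    - [0,0,0,0,0,0,-1]
    - [0,0,0,0,0,0,-1]

```text
t: 3.45
eef_pos: [503.7, -50.1, 40.9]
ee_rot: [[0.0, 1.0, 0.0], [1.0, -0.0, -0.0], [-0.0, 0.0, -1.0]]
force: [0.1, 0.4, 3.1]
width: 0.0
grip_force: 1.7
```

Emit:
jog_arm:
  series:
    - [0,0,0.004,0,0,0,-1]
    - [0,0,0,0,0,0,-1]
    - [0,0,0,0,0,0,-1]

```text
t: 3.82
eef_pos: [503.7, -50.1, 38.8]
ee_rot: [[0.0, 1.0, 0.0], [1.0, -0.0, -0.0], [-0.0, 0.0, -1.0]]
force: [2.0, -0.6, 3.0]
width: 0.5
grip_force: 1.7
```

Emit:
jog_arm:
  series:
    - [0,0,0.004,0,0,0,-1]
    - [0,0,0,0,0,0,-1]
    - [0,0,0,0,0,0,-1]

```text
t: 4.2
eef_pos: [503.7, -50.1, 36.8]
ee_rot: [[0.0, 1.0, 0.0], [1.0, -0.0, -0.0], [-0.0, 0.0, -1.0]]
force: [1.8, -0.3, 4.5]
width: 0.4
grip_force: 1.7
```

Emit:
jog_arm:
  series:
    - [0,0,0.002,0,0,0,-1]
    - [0,0,0,0,0,0,-1]
    - [0,0,0,0,0,0,-1]

```text
t: 4.58
eef_pos: [503.7, -50.1, 35.9]
ee_rot: [[0.0, 1.0, 0.0], [1.0, -0.0, -0.0], [-0.0, 0.0, -1.0]]
force: [0.5, -0.2, 4.0]
width: 0.5
grip_force: 2.5
```

Emit:
jog_arm:
  series:
    - [0,0,0.002,0,0,0,-1]
    - [0,0,0,0,0,0,-1]
    - [0,0,0,0,0,0,-1]

```text
t: 4.95
eef_pos: [503.7, -50.1, 35.0]
ee_rot: [[0.0, 1.0, 0.0], [1.0, -0.0, -0.0], [-0.0, 0.0, -1.0]]
force: [0.5, -0.1, 6.8]
width: 0.7
grip_force: 3.3
```

```bash
python3 - <<'E'
from rig import arm,vision
for i in range(4):
    s=arm.read_state();vision.snapshot("side");print(s['eef_pos'].round(1),s['force'].round(1),s['grip_force'])
E
```

```text
[503.7 -50.1  35. ] [ 0.5 -0.1  6.8] 3.314400326989926
[503.7 -50.1  35. ] [ 0.5 -0.3  7.2] 3.31051062206825
[503.7 -50.1  35. ] [0.4 0.  5.6] 3.3083670322685066
[503.7 -50.1  35. ] [0.4 0.4 7.3] 3.3068832090521028
```

Red is home: the force rose from the 4 N slide to about 6.7 N at the stop. Next is yellow.

Emit:
jog_arm:
  series:
    - [0,0,-0.02,0,0,0,-1]
    - [0,0,-0.06,0,0,0,-1]
    - [0.019,0.049,0,0,0,0,-1]
    - [0.019,0.049,0,0,0,0,-1]
    - [0.019,0.049,0,0,0,0,-1]
    - [0.019,0.048,0,0,0,0,-1]
    - [0,0,0,0,0,0,-1]
    - [0,0,0,0,0,0,-1]
    - [0,0,0,0,0,0,-1]

```text
t: 6.28
eef_pos: [599.8, -12.2, 74.4]
ee_rot: [[0.0, 1.0, -0.001], [1.0, -0.0, 0.0], [0.0, -0.001, -1.0]]
force: [-0.1, 0.1, -0.5]
width: 0.8
grip_force: 0.0
```

```bash
python3 - <<'E'
from h import *
s=arm.read_state();print(s['eef_pos'].round(1),s['force'].round(1))
im,o=discs("wrist",44);print(*[q for q in o if q[3]>25],sep="\n")
cv2.imwrite("pics/w3.png",im)
E
```

```text
[599.8 -12.2  74.4] [-0.1  0.1 -0.5]
('red', array([115.5, 343. ]), array([504.7, -37.3,  44. ]), 30.3)
('yellow', array([326.1, 281.4]), array([601.2,  -7.3,  44. ]), 36.3)
('blue', array([481.7, 231.8]), array([667.3,  15. ,  44. ]), 40.9)
('blue', array([193.5,  65.9]), array([550.3,  80.6,  44. ]), 58.3)
```

View pics/w3.png

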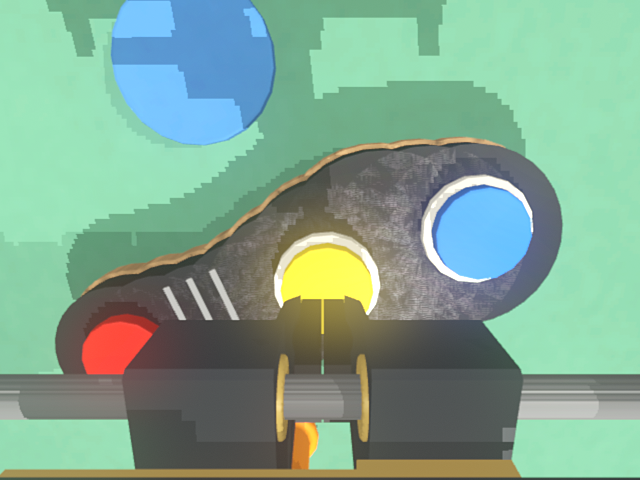

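The red base is now flush, blue at (482,232) hasn't moved, and the fingers are over yellow at (326,281). Pressing yellow.

Emit:
jog_arm:
  series:
    - [0,0.003,0.03,0,0,0,-1]
    - [0,0,0.025,0,0,0,-1]
    - [0,0,0,0,0,0,-1]
    - [0,0,0.004,0,0,0,-1]
    - [0,0,0.004,0,0,0,-1]
    - [0,0,0.004,0,0,0,-1]
    - [0,0,0,0,0,0,-1]
    - [0,0,0,0,0,0,-1]

```text
t: 7.32
eef_pos: [602.8, -12.0, 41.6]
ee_rot: [[-0.0, 1.0, 0.001], [1.0, 0.0, -0.0], [-0.0, 0.001, -1.0]]
force: [-1.0, 0.7, 3.1]
width: 0.4
grip_force: 1.7
```

Emit:
jog_arm:
  series:
    - [0,0,0.004,0,0,0,-1]
    - [0,0,0.004,0,0,0,-1]
    - [0,0,0,0,0,0,-1]
    - [0,0,0,0,0,0,-1]

```text
t: 7.82
eef_pos: [602.8, -12.0, 37.3]
ee_rot: [[0.0, 1.0, 0.001], [1.0, -0.0, -0.0], [-0.0, 0.001, -1.0]]
force: [1.2, 0.4, 3.3]
width: 0.1
grip_force: 1.6
```

Emit:
jog_arm:
  series:
    - [0,0,0.002,0,0,0,-1]
    - [0,0,0,0,0,0,-1]
    - [0,0,0,0,0,0,-1]

```text
t: 8.2
eef_pos: [602.8, -12.0, 36.4]
ee_rot: [[-0.0, 1.0, 0.001], [1.0, 0.0, -0.0], [-0.0, 0.001, -1.0]]
force: [0.2, 1.1, 3.8]
width: 0.4
grip_force: 2.0
```

Emit:
jog_arm:
  series:
    - [0,0,0.003,0,0,0,-1]
    - [0,0,0,0,0,0,-1]
    - [0,0,0,0,0,0,-1]
    - [0,0,0,0,0,0,-1]

```text
t: 8.7
eef_pos: [602.8, -12.0, 35.1]
ee_rot: [[-0.0, 1.0, 0.001], [1.0, 0.0, -0.0], [-0.0, 0.001, -1.0]]
force: [-0.4, 0.4, 5.6]
width: 0.5
grip_force: 3.3
```

Yellow is home, with the same force step at the stop. Moving to blue.

Emit:
jog_arm:
  series:
    - [0,0,-0.02,0,0,0,-1]
    - [0,0,-0.06,0,0,0,-1]
    - [0.018,0.044,0,0,0,0,-1]
    - [0.018,0.044,0,0,0,0,-1]
    - [0.017,0.044,0,0,0,0,-1]
    - [0,0,0,0,0,0,-1]
    - [0,0,0,0,0,0,-1]
    - [0,0,0,0,0,0,-1]

```text
t: 9.7
eef_pos: [667.5, 14.3, 74.4]
ee_rot: [[0.0, 1.0, -0.001], [1.0, -0.0, 0.0], [0.0, -0.001, -1.0]]
force: [0.4, -0.6, 0.9]
width: 0.4
grip_force: 0.0
```

```bash
python3 - <<'E'
from h import *
s=arm.read_state();print(s['eef_pos'].round(1),s['force'].round(1))
im,o=discs("wrist",44);print(*[q for q in o if q[3]>25],sep="\n")
cv2.imwrite("pics/w4.png",im)
E
```

```text
[667.5  14.3  74.4] [ 0.4 -0.6  0.9]
('blue', array([325.7, 275.9]), array([668.7,  21.7,  44. ]), 32.2)
('blue', array([ 61.4, 123.2]), array([563.9,  86. ,  44. ]), 59.0)
```

View pics/w4.png

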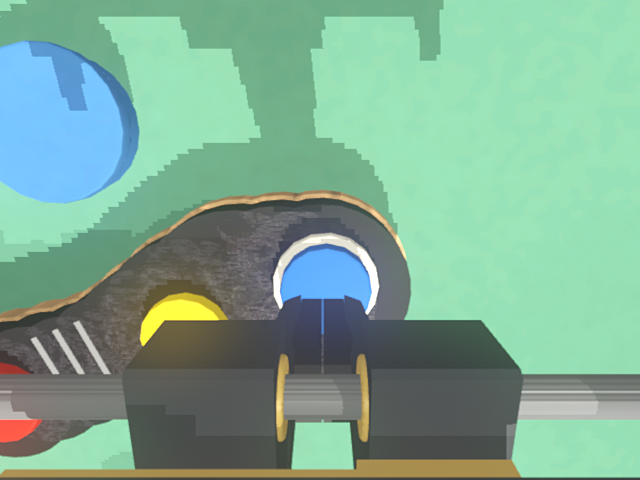

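The fingers are centred over blue at (326,276), and the red and yellow bases are no longer proud. Pressing blue.

Emit:
jog_arm:
  series:
    - [0,0.002,0.03,0,0,0,-1]
    - [0,0,0.025,0,0,0,-1]
    - [0,0,0,0,0,0,-1]
    - [0,0,0.004,0,0,0,-1]
    - [0,0,0.004,0,0,0,-1]
    - [0,0,0.004,0,0,0,-1]
    - [0,0,0,0,0,0,-1]
    - [0,0,0,0,0,0,-1]

```text
t: 10.75
eef_pos: [669.9, 14.5, 41.8]
ee_rot: [[-0.0, 1.0, 0.001], [1.0, 0.0, -0.0], [-0.0, 0.001, -1.0]]
force: [-0.6, 0.6, 3.6]
width: 0.4
grip_force: 1.6
```

Emit:
jog_arm:
  series:
    - [0,0,0.004,0,0,0,-1]
    - [0,0,0.004,0,0,0,-1]
    - [0,0,0.002,0,0,0,-1]
    - [0,0,0,0,0,0,-1]
    - [0,0,0,0,0,0,-1]

```text
t: 11.38
eef_pos: [669.8, 14.5, 36.4]
ee_rot: [[0.0, 1.0, 0.001], [1.0, -0.0, -0.0], [-0.0, 0.001, -1.0]]
force: [1.4, -0.4, 3.8]
width: 0.4
grip_force: 2.0
```

Emit:
jog_arm:
  series:
    - [0,0,0.002,0,0,0,-1]
    - [0,0,0,0,0,0,-1]
    - [0,0,0,0,0,0,-1]
    - [0,0,0,0,0,0,-1]

```text
t: 11.88
eef_pos: [669.9, 14.5, 35.6]
ee_rot: [[-0.0, 1.0, 0.001], [1.0, 0.0, -0.0], [-0.0, 0.001, -1.0]]
force: [0.3, 0.3, 5.2]
width: 0.8
grip_force: 2.8
```

Emit:
jog_arm:
  series:
    - [0,0,0.001,0,0,0,-1]
    - [0,0,0,0,0,0,-1]
    - [0,0,0,0,0,0,-1]

```text
t: 12.25
eef_pos: [669.9, 14.5, 35.2]
ee_rot: [[-0.0, 1.0, 0.001], [1.0, 0.0, -0.0], [-0.0, 0.001, -1.0]]
force: [0.1, -0.3, 7.1]
width: 0.4
grip_force: 3.2
```

Emit:
jog_arm:
  series:
    - [0,0,-0.02,0,0,0,-1]
    - [0,0,-0.08,0,0,0,-1]
    - [0,-0.04,-0.08,0,0,0,-1]
    - [0,-0.04,-0.08,0,0,0,-1]
    - [0,-0.04,-0.08,0,0,0,-1]
    - [0,-0.04,-0.05,0,0,0,-1]
    - [0,0,0,0,0,0,-1]
    - [0,0,0,0,0,0,-1]
    - [0,0,0,0,0,0,-1]
    - [0,0,0,0,0,0,-1]

```text
t: 13.5
eef_pos: [589.3, 14.5, 228.3]
ee_rot: [[0.0, 1.0, -0.002], [1.0, -0.0, 0.0], [0.0, -0.002, -1.0]]
force: [0.2, -0.4, 0.4]
width: 0.4
grip_force: 0.0
```

```bash
python3 - <<'E'
from h import *
s=arm.read_state();print(s['t'],s['eef_pos'].round(1),s['force'].round(1))
im,o=discs("wrist",38);print(*[q for q in o if q[3]>25],sep="\n")
side,o=discs("side",38);print(*o,sep="\n")
a=cv2.resize(im[80:330,120:560],None,fx=1.5,fy=1.5)[:, :640];b=cv2.resize(side[190:305,220:400],None,fx=3.55,fy=2,interpolation=2)
h=np.vstack([a,cv2.resize(b,(a.shape[1],220))]);cv2.imwrite("pics/end.png",h)
E
```

```text
13.5 [589.3  14.5 228.3] [ 0.2 -0.4  0.4]
('red', array([223.1, 289.8]), array([505.4, -47.9,  38. ]), 42.7)
('yellow', array([337.6, 247.3]), array([601.3, -10.8,  38. ]), 42.1)
('blue', array([421.5, 216.7]), array([668.3,  14.6,  38. ]), 41.4)
('blue', array([265.9, 123.6]), array([546.3,  86.3,  38. ]), 65.2)
('red', array([353. , 230.8]), array([503.9, -41.3,  38. ]), 45.5)
('yellow', array([299.4, 237.5]), array([599.9,  -3.4,  38. ]), 46.1)
('blue', array([321.8, 276.4]), array([540.1, 110.7,  38. ]), 67.1)
('blue', array([261.3, 242. ]), array([666.4,  22. ,  38. ]), 44.0)
```

View pics/end.png

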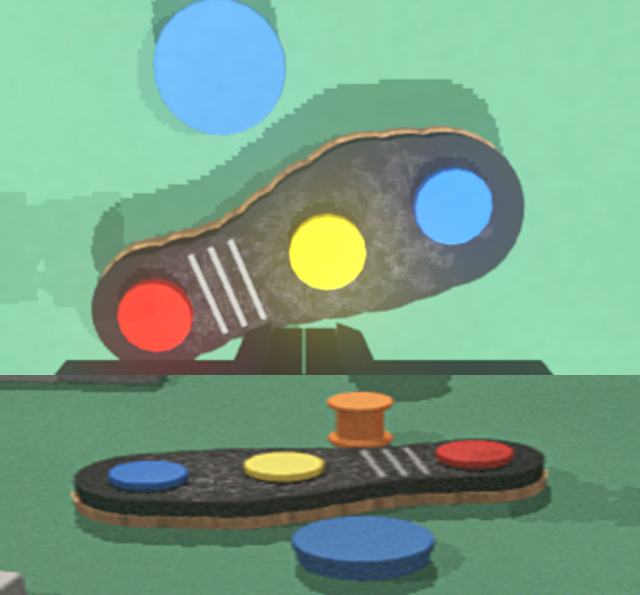

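All three white bases are out of sight, with the rubber faces at the crop positions red (155,315), yellow (328,252) and blue (453,206). The sole, tin and spool have not moved.

```bash
python3 -c "
from rig import ticket
print(ticket.hand_in())"
```

```text
the job is handed in; nothing more can be done
None
```

I pressed the red, yellow and blue inserts home in that order with about 7 N each; the final pictures show all three bases flush and the sole, tin and spool unmoved, and the job was handed in at about 14 s.

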